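# Fit the keyed spindle into the polishing drive

## Task

On the grey polishing drive box, swing the red latch lever fully aside so that it is well clear of the green cover, then open the cover all the way to upright or beyond and leave it open. Take the blue-bodied keyed spindle from the wooden rack and push its shank into the brass hub inside the box, turning it until the key slips into the keyway, and keep pushing until its collar sits flush on the hub. Finish while still gripping the spindle and pressing it down firmly, with roughly the weight of a one-kilogram bag (about 10 to 15 N); leave the rack's other tools and the things on the bench where they stand.

Things in the scene. Friction and masses are not known exactly. Their poses are not given: they have to be found in the camera images.
- drive_box: Grey open-topped steel box 150 x 150 mm, 100 mm high, walls 5 mm, fixed to the bench. Origin: centre of its underside; x points from the latch side (near the robot) to the cover's hinge side, z up. A bracket 32 mm deep, 36 mm wide, 103 mm high at the middle of its -x face carries the latch. The brass hub at its centre counts as part of the box.
- hub_mouth (a point): Centre of the bore at the brass hub's flat top face, 88 mm above the box's underside (12 mm under the rim). Axes as the box, NOT as the keyway. Hub 52 mm diameter; vertical bore 17.5 mm diameter, 44 mm deep. It is held by a stiff gear train and does not turn under ordinary force (slips above 4 N m).
- hub_floor (a point): Centre of the bore's floor, 44 mm below hub_mouth; axes as the box. The bore has one keyway, 7 mm wide, out to 14 mm from the axis, full depth. From above it opens towards the box's -x side, but turned by an unknown angle up to 0.5 rad (29 degrees) either way: see it in an image, or find it by turning the spindle under a light push.
- latch (a joint): Angle of the red latch lever about its vertical pivot: 0 = short end over the cover's near edge, locking it, peg end towards the box's -x. Grows counter-clockwise from above: the peg swings from -x towards the box's -y side. Stop at 1.7 rad; clear of the cover from 1.3. Stays where left (friction 0.05 N m). Starts at 0 to 0.25.
- latch_peg (a point): On the axis of the latch's upright red peg, 12 mm diameter, whose top is 15 mm above this point; the lever's 6 mm thick flat arm is 22 mm below this point, and the box's top rim and bracket lie lower still. The peg stands 44 mm from the pivot; to be pushed sideways or pinched from above.
- latch_pivot (a point): Latch pivot, on the underside of the lever, 91 mm from the box's centre towards its -x side, 110 mm above the box's underside. z is up.
- cover (a joint): Angle of the green cover (150 x 150 x 8 mm plate, 0.2 kg) about its hinge along the box's +x rim: 0 = shut, 1.57 = upright, stop at 1.75 rad. It opens upward and stays where left (friction 0.22 N m). The latch blocks it.
- cover_handle (a point): Middle of the cover's handle bar: round steel, 10 mm diameter, 70 mm long parallel to the hinge, on a post at either end, its axis 35 mm above the cover's outer face, 138 mm from the hinge (12 mm back from the cover's free edge). With the cover shut it is 143.5 mm above the box's underside. Turns with the cover.
- cover_hinge (a point): A point on the cover's hinge line, at its middle, 75 mm from the box's centre towards +x and 100.5 mm above the box's underside. The hinge line runs along the box's y.
- rack: Pale wooden block 70 x 235 mm, 60 mm high, fixed to the bench, with three round holes of 28 mm diameter, 50 mm deep, in a row along its y at -78, 0 and +78 mm; each holds one tool standing by its collar. Which tool is in which hole varies. Origin: centre of the underside.
- spindle: Keyed spindle, 0.25 kg, 106 mm tall, standing upright in the rack. Origin: centre of its lower end; z up its axis. From below: steel shank 16 mm diameter (lowest 2.5 mm chamfered to 11 mm) with a key; collar 36 mm diameter from 40 to 46 mm height; blue boss 24 mm square (sides along its x and y) from 46 to 90 mm; tip tapering from 12 to 6 mm diameter, to 106 mm.
- spindle_key (a point): Lower end of the brass key, on its outer edge: 12 mm from the spindle's axis along the spindle's own -x (a red line on top of the collar marks this side), 12 mm above its lower end. Key 5 mm wide, from 12 to 40 mm height. The shank thus enters the bore 12 mm before the key meets the hub's face.
- spindle_collar (a point): Centre of the underside of the spindle's collar, 40 mm above its lower end. When fully home it coincides with hub_mouth.
- spindle_boss (a point): Where to grip the spindle: on its axis, 70 mm above its lower end, 20 mm below the blue boss's top and 24 mm above the collar's top.
- felt_cone: Bystander in the rack: grey felt polishing cone, 34 mm diameter, above a steel collar and shank, 95 mm tall in all, of which 55 mm stand above the rack.
- brass_chuck: Bystander in the rack: brass chuck, 26 mm diameter above a 34 mm collar, 88 mm tall in all.
- saw_frame: Bystander: jeweller's saw lying flat, U-shaped steel frame 130 x 100 mm with a dark wooden handle 85 mm long, 20 mm high.
- graver: Bystander: hand tool with red handle, 160 mm long, lying on the bench.
- compound_jar: Bystander: jar with orange lid, 52 mm diameter, 55 mm high.
- pumice_block: Bystander: grey pumice block 110 x 80 x 40 mm.
- ring_blank: Bystander: brass ring blank, 32 mm diameter, 8 mm high, lying on the bench.
Mind the look-alikes: they are no part of the job. Leave any turquoise look-alike of the spindle alone.

How it is judged:
By the outcome, as a careful person would: the job done as asked, in the order asked, and still so for the second after the job is handed in, while the arm keeps its last pose, push and grip.
It also fails if it takes over 72 s, if anything falls off the work surface, if the arm or the gripper's body presses on something with over 40 N, if the wrist force passes 120 N, or if a joint passes its speed limit or range.

## Robot

A 6-joint arm with a two-finger parallel gripper is mounted at the origin on the work surface. World frame = base frame: x ahead of the robot, y to its left, z up, the work surface at z = 0. Lengths are in m, angles in rad, forces in N, time in s.
With the tool pointing down it reaches from about 0.425 to 0.95 m from the base axis. Payload 3.5 kg.
Tool frame: the origin (TCP) lies between the finger pads; the fingertips stand 25 mm ahead of it and the grasp point (between the pads) lies 6 mm ahead of it (ctrl.finger_overhang is the distance from the TCP to the fingertips, in m); x points along the fingers, y is the direction in which the jaws open and shut, and the axes are right-handed (so a half turn about x gives the same grasp; the last joint's range is limited). The gripper opens to 85 mm and grips with 20 to 120 N. Pads are 22 mm wide; open, the fingers measure 114 mm over their backs; the gripper's body (76 mm by 85 mm) begins 54 mm behind the grasp point. The pads swing forward as they close: fully open they stand 13 mm farther back than shut.
Start: joints at [0.995, 0.286, 1.577, -0, 1.279, -0.15], TCP at [0.279, 0.615, 0.256] pointing down, gripper open.
Joint ranges: [-2.77, 2.77], [-0.9, 2.22], [0.21, 2.48], [-1.53, 4.67], [0.24, 2.81], [-2.84, 2.84]. Speed limits (rad/s): [2.79, 2.79, 3.14, 3.14, 3.14, 3.14].

## Interface

Orientations are given as a unit quaternion [x, y, z, w].
In Python, from plant import ctrl gives the robot as it stands.
- The arm moves only by the tool play_rows, never from a script. Its argument "targets" is a list of rows, each an object with "delta_pos": the shift along the world's x, y, z normalised to -1 to 1, where 1 is 1000 mm, a list of three; "delta_rot": the turn, a rotation vector about the world's x, y, z normalised to -1 to 1, where 1 is pi rad, a list of three; "claw": the finger opening in mm, from 0 to 85.4. In form: [{"delta_pos": [tx, ty, tz], "delta_rot": [wx, wy, wz], "claw": claw}, ...]. A call has 1 to 20 rows; each row is the pose to reach, as a shift and turn from the pose measured when the call began, turning the shorter way round; what a row does not reach only later rows make up. A row lasts 1/12 s, in which the tool goes at most 41.7 mm and 7.16 degrees, less where a joint would pass 70% of its speed; a pose out of reach is approached as far as the arm can. A call with a number of a shift or a turn outside -1 to 1 is refused whole. A call with a gripper value outside its range is refused whole. The fingers move at their own pace and stop on an object; "newtons" is the grip in N (left out, the last holds). Time passes only in rows, so rows that repeat a pose let the fingers close. It gives the time, the measured TCP pose, the force and the opening at its end, in the units of the state.
- ctrl.get_state(): the state, without advancing time (a new reading comes with each control period).
- ctrl.read_camera(name): name is "scene" or "top"; returns the picture (400x640x3 uint8, blue, green, red); there is no depth.
- ctrl.calibration(name): a dict with "fx", "fy", "cx", "cy" (pixels), "camera_from_world" (4x4, takes a point from world to camera coordinates). Camera axes: x right, y down, z forward; pixel columns grow to the right and rows downward; lengths in m; the calibration is good to about 2 mm. A picture is of the moment at which its call begins. calibration takes no time and is no camera call.
- ctrl.sign_off(): hands the job in, once; it reports no verdict.
The state is a dict: "time": time; "qpos": joint angles; "dq": joint speeds; "joint_efforts": joint torques, N m; "eef_pos": TCP position; "tcp_rot": TCP orientation; "contact_force": force on the tool from outside, world axes, zero at the start; "wrist_torque": the same for the moment, N m; "opening": opening from 0.0 (shut) to 1.0 (fully open).
Only numpy, scipy, OpenCV 4.12 (cv2) and the standard library are available. Lean on these libraries where they do the work, as an engineer would, in place of code of your own. Each camera call takes 0.05 s, during which the arm holds its last target. There are 200 camera calls.

## Working session

There is one attempt and no reset: what is moved stays moved. The work goes in short steps, Python scripts to look and compute and a tool call to move; the robot and the scene stay as the last step left them, time stands still between calls to the robot, and variables do not carry over. Pictures are saved under pics/ and viewed, about 8 in all and at most 12, crops included, and the job is handed in when it is done.

Besides the shell and the picture viewer there is one more tool, called in YAML: its name, and indented under it one key for each argument. play_rows: Moves the arm, as the interface text tells. Its arguments: {"type":"object","properties":{"targets":{"type":"array"},"newtons":{"type":"number"}},"required":["targets"]}

```bash
mkdir -p pics; cat > h.py <<'E'
import numpy as np, cv2
from plant import ctrl
def K(n):
    c=ctrl.calibration(n); return c, np.array(c["camera_from_world"])
def proj(n,p):
    c,T=K(n); q=T[:3,:3]@np.array(p,float)+T[:3,3]
    return np.array([c["fx"]*q[0]/q[2]+c["cx"], c["fy"]*q[1]/q[2]+c["cy"]])
def ray(n,u,v,z):
    c,T=K(n); R=T[:3,:3]; o=-R.T@T[:3,3]
    d=R.T@np.array([(u-c["cx"])/c["fx"],(v-c["cy"])/c["fy"],1]); return o+d*(z-o[2])/d[2]
def st():
    s=ctrl.get_state()
    for k in s: print(k,np.round(s[k],4))
E
python3 - <<'E'
from h import *
for n in("scene","top"):
    im=ctrl.read_camera(n); cv2.imwrite(f"pics/{n}0.png",im)
    c,T=K(n); print(n,c["fx"],c["cx"],c["cy"],"cam at",-T[:3,:3].T@T[:3,3]); print(T.round(3))
st()
E
```

```text
scene 387.60061483534986 314.2867468963147 199.27058800952884 cam at [1.03610732 0.89094041 1.02185823]
[[-0.883  0.468  0.021  0.476]
 [ 0.303  0.606 -0.736 -0.102]
 [-0.357 -0.643 -0.677  1.635]
 [ 0.     0.     0.     1.   ]]
top 411.63059667192636 313.94613394892576 200.8922731194825 cam at [0.38448421 0.00145427 1.26625355]
[[-0.03  -0.999 -0.018  0.036]
 [-0.986  0.032 -0.161  0.583]
 [ 0.161  0.013 -0.987  1.188]
 [ 0.     0.     0.     1.   ]]
time 0.1
qpos [ 0.995   0.2871  1.578  -0.      1.2787 -0.15  ]
dq [-0.     -0.0023 -0.0023 -0.0008 -0.0001 -0.0003]
joint_efforts [ 2.00000e-04 -4.07295e+01 -2.93699e+01 -2.00000e-04  3.40000e-03
 -0.00000e+00]
eef_pos [0.2785 0.6143 0.2551]
tcp_rot [ 0.1487  0.6914 -0.1501  0.6909]
contact_force [ 0.2946 -0.4876  0.061 ]
wrist_torque [ 0.0165  0.0314 -0.0496]
opening 0.9983
```

View pics/scene0.png

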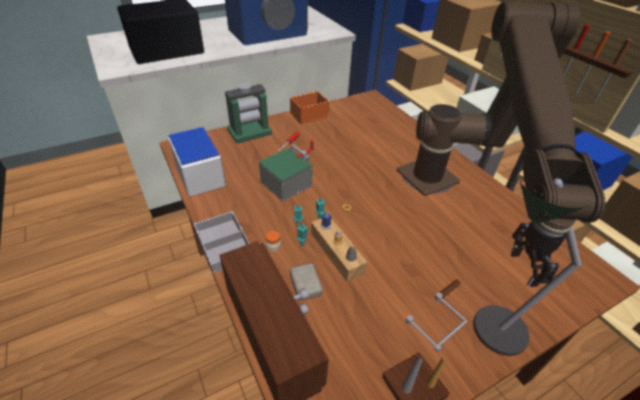

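View pics/top0.png

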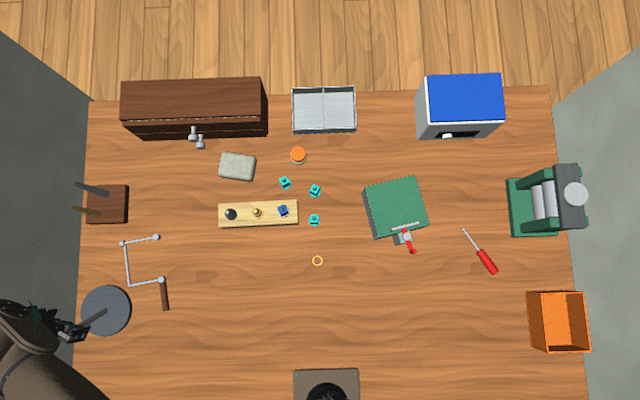

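The top view shows the blue spindle in the rack at (283,211). The look-alikes are turquoise pieces at (284,182), (314,190) and (314,220), and the rack's cone and chuck are at (231,214) and (257,212). The box is at (395,207), with its latch peg near (411,250).

```bash
python3 - <<'E'
from h import *
im=cv2.imread("pics/top0.png")
a=cv2.resize(im[165:265,355:455],None,fx=6,fy=6,interpolation=cv2.INTER_CUBIC)
b=cv2.resize(im[190:240,210:310],None,fx=6,fy=6,interpolation=cv2.INTER_CUBIC)[:, :]
cv2.imwrite("pics/boxc.png",a)
cv2.imwrite("pics/rackc.png",cv2.resize(im[190:240,210:310],None,fx=8,fy=8,interpolation=cv2.INTER_CUBIC))
E
```

```text
(no output)
```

View pics/boxc.png

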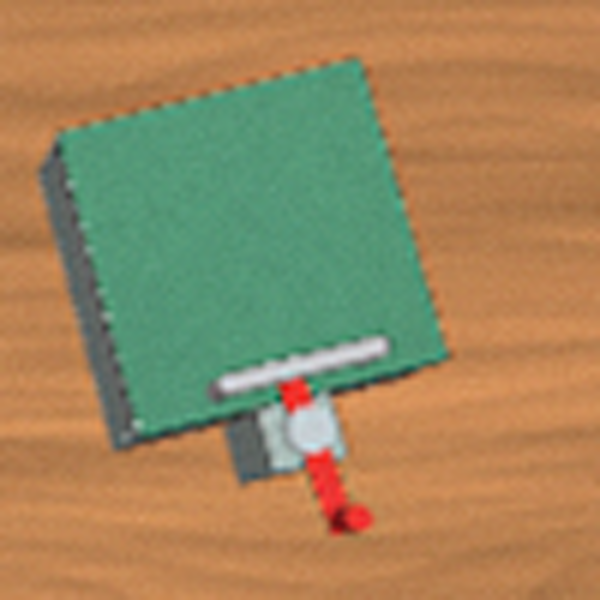

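View pics/rackc.png

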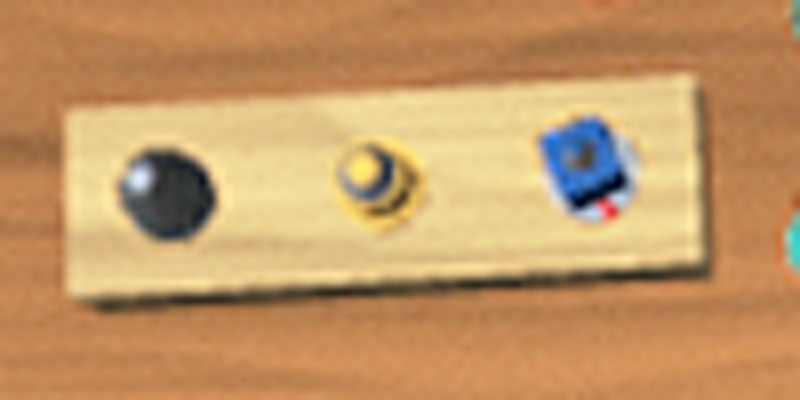

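The box crop shows the cover corners at about (62,133), (360,60), (450,353) and (135,438), the peg top at (357,517) and the pivot cap at (310,430). The rack crop confirms that the blue spindle with the red mark is in the right-hand hole, boss top at about (582,158).

```bash
python3 - <<'E'
from h import *
def bx(u,v,z): return ray("top",355+(u+.5)/6-.5,165+(v+.5)/6-.5,z)
def rk(u,v,z): return ray("top",210+(u+.5)/8-.5,190+(v+.5)/8-.5,z)
C=[bx(u,v,.1085) for u,v in((62,133),(360,60),(450,353),(135,438))]
c=sum(C)/4; print("cover",np.round(C,4),c)
ax=(C[0]+C[1]-C[2]-C[3]); ay=C[0]+C[3]-C[1]-C[2]
print("yaw",np.arctan2(ax[1],ax[0]),np.arctan2(-ay[0],ay[1]),np.linalg.norm(ax)/2,np.linalg.norm(ay)/2)
print("pivot",bx(310,430,.12),"peg top",bx(357,516,.153),"handle ends",bx(222,387,.1435),bx(380,346,.1435))
R=[rk(u,v,.06) for u,v in((66,108),(695,76),(704,265),(70,296))]
print("rack",sum(R)/4, (R[0]+R[3]-R[1]-R[2])/2)
print("boss top",rk(582,158,.11),"tip",rk(580,152,.126),"collar",rk(592,172,.066),"mark",rk(605,208,.066))
print("felt",rk(168,195,.115))
E
```

```text
cover [[ 0.61   -0.1301  0.1085]
 [ 0.6408 -0.2739  0.1085]
 [ 0.4991 -0.3062  0.1085]
 [ 0.4639 -0.1569  0.1085]] [ 0.55342685 -0.21676623  0.1085    ]
yaw 0.20268587269861194 0.22147511064133 0.1468905241105477 0.15018696925626718
pivot [ 0.46430671 -0.23614112  0.12      ] peg top [ 0.42309687 -0.24766474  0.153     ] handle ends [ 0.48337701 -0.19276525  0.1435    ] [ 0.4997981  -0.26545873  0.1435    ]
rack [0.55139356 0.18574491 0.06      ] [-0.00428484  0.23448613  0.        ]
boss top [0.55218562 0.10736073 0.11      ] tip [0.55201001 0.10656023 0.126     ] collar [0.55324137 0.10779255 0.066     ] mark [0.53973137 0.10324321 0.066     ]
felt [0.54294828 0.25374031 0.115     ]
```

```bash
cat >> h.py <<'E'
from scipy.spatial.transform import Rotation as Ro
def pose():
    s=ctrl.get_state(); return np.array(s["eef_pos"]),Ro.from_quat(s["tcp_rot"])
def jaw():
    y=pose()[1].as_matrix()[:,1]; return np.arctan2(y[1],y[0])
def d(x,y,z,yaw,near=True):
    "delta for tool-down target, jaw axis at yaw (nearest mod pi unless near=False)"
    p,R=pose()
    if near: yaw=yaw+np.pi*np.round((jaw()-yaw)/np.pi)
    M=np.column_stack([[0,0,-1],[np.cos(yaw),np.sin(yaw),0],[np.sin(yaw),-np.cos(yaw),0]])
    r=(Ro.from_matrix(M)*R.inv()).as_rotvec()/np.pi
    return np.round(np.array([x,y,z])-p,4), np.round(r,4)
E
python3 - <<'E'
from h import *
print(jaw(),ctrl.finger_overhang); print(pose()[1].as_matrix().round(3))
print(d(.4225,-.248,.22,.272))
E
```

```text
1.1449789035520397 0.025
[[-0.001  0.413  0.911]
 [-0.002  0.911 -0.413]
 [-1.    -0.002 -0.   ]]
(array([ 0.144 , -0.8623, -0.0351]), array([ 0.0004, -0.0006, -0.2779]))
```

play_rows:
  targets:
    - {"delta_pos":[0.25,-0.45,0],"delta_rot":[0,0,-0.14],"claw":85}
    - {"delta_pos":[0.25,-0.45,0],"delta_rot":[0,0,-0.14],"claw":85}
    - {"delta_pos":[0.25,-0.45,0],"delta_rot":[0,0,-0.14],"claw":85}
    - {"delta_pos":[0.25,-0.45,0],"delta_rot":[0,0,-0.14],"claw":85}
    - {"delta_pos":[0.25,-0.45,0],"delta_rot":[0,0,-0.14],"claw":60}
    - {"delta_pos":[0.25,-0.45,0],"delta_rot":[0,0,-0.14],"claw":40}
    - {"delta_pos":[0.25,-0.45,0],"delta_rot":[0,0,-0.14],"claw":28}
    - {"delta_pos":[0.25,-0.45,0],"delta_rot":[0,0,-0.14],"claw":28}
    - {"delta_pos":[0.25,-0.45,0],"delta_rot":[0,0,-0.14],"claw":28}
    - {"delta_pos":[0.25,-0.45,0],"delta_rot":[0,0,-0.14],"claw":28}
    - {"delta_pos":[0.25,-0.45,0],"delta_rot":[0,0,-0.14],"claw":28}
    - {"delta_pos":[0.25,-0.45,0],"delta_rot":[0,0,-0.14],"claw":28}
    - {"delta_pos":[0.25,-0.45,0],"delta_rot":[0,0,-0.14],"claw":28}
    - {"delta_pos":[0.25,-0.65,0],"delta_rot":[0,0,-0.278],"claw":28}
    - {"delta_pos":[0.25,-0.65,0],"delta_rot":[0,0,-0.278],"claw":28}
    - {"delta_pos":[0.25,-0.65,0],"delta_rot":[0,0,-0.278],"claw":28}
    - {"delta_pos":[0.25,-0.65,0],"delta_rot":[0,0,-0.278],"claw":28}
    - {"delta_pos":[0.25,-0.65,0],"delta_rot":[0,0,-0.278],"claw":28}
    - {"delta_pos":[0.25,-0.65,0],"delta_rot":[0,0,-0.278],"claw":28}
    - {"delta_pos":[0.25,-0.65,0],"delta_rot":[0,0,-0.278],"claw":28}
  newtons: 20

```text
time: 1.77
eef_pos: [0.5282, -0.0372, 0.2546]
tcp_rot: [0.428, 0.563, -0.429, 0.561]
contact_force: [-0.2, 1.5, -0.1]
opening: 0.326
```

```bash
python3 - <<'E'
from h import *
print(pose()[0],jaw(),ctrl.get_state()["opening"],d(.4225,-.248,.21,.272))
E
```

```text
[ 0.52815671 -0.03722943  0.25455858] 0.2679780706832535 0.32647171790941804 (array([-0.1057, -0.2108, -0.0446]), array([-0.0001, -0.001 ,  0.0013]))
```

play_rows:
  targets:
    - {"delta_pos":[-0.1057,-0.211,-0.03],"delta_rot":[0,0,0],"claw":28}
    - {"delta_pos":[-0.1057,-0.211,-0.03],"delta_rot":[0,0,0],"claw":28}
    - {"delta_pos":[-0.1057,-0.211,-0.03],"delta_rot":[0,0,0],"claw":28}
    - {"delta_pos":[-0.1057,-0.211,-0.03],"delta_rot":[0,0,0],"claw":28}
    - {"delta_pos":[-0.1057,-0.211,-0.03],"delta_rot":[0,0,0],"claw":28}
    - {"delta_pos":[-0.1057,-0.211,-0.03],"delta_rot":[0,0,0],"claw":28}
    - {"delta_pos":[-0.1057,-0.211,-0.03],"delta_rot":[0,0,0],"claw":28}
    - {"delta_pos":[-0.1057,-0.211,-0.03],"delta_rot":[0,0,0],"claw":28}

```text
time: 2.43
eef_pos: [0.4222, -0.248, 0.224]
tcp_rot: [0.429, 0.563, -0.429, 0.561]
contact_force: [0.3, -0.5, -0.1]
opening: 0.331
```

```bash
python3 - <<'E'
from h import *
print(pose()[0],jaw(),d(.4225,-.248,.147,.272))
im=ctrl.read_camera("scene"); p=proj("scene",(.4225,-.248,.17)); print(p)
a=[]
for n in("scene","top"):
    im=ctrl.read_camera(n);u,v=proj(n,(.4225,-.248,.17)).astype(int); a.append(cv2.resize(im[v-30:v+30,u-33:u+33],None,fx=6,fy=6,interpolation=cv2.INTER_CUBIC))
cv2.imwrite("pics/peg.png",np.hstack(a))
E
```

```text
[ 0.42217898 -0.24802542  0.22403162] 0.26637300154693855 (array([ 0.0003,  0.    , -0.077 ]), array([-0.0006, -0.0011,  0.0018]))
[311.91584123 136.07276295]
```

View pics/peg.png

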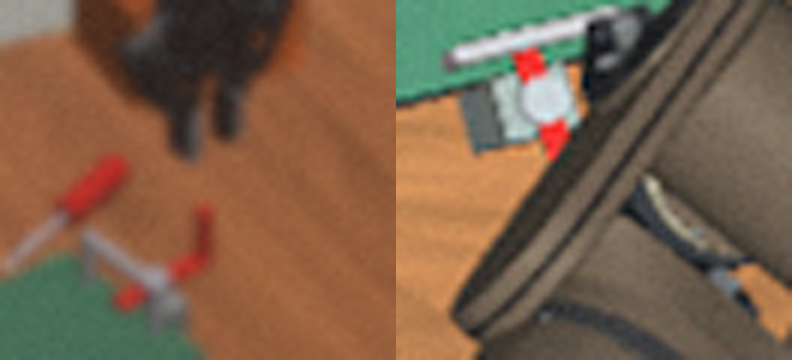

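The scene crop shows the open fingers, tips at about (190,155) and (230,135), directly above the peg, top at (205,210). I'll go down and pinch.

play_rows:
  targets:
    - {"delta_pos":[0,0,-0.03],"delta_rot":[0,0,0],"claw":28}
    - {"delta_pos":[0,0,-0.05],"delta_rot":[0,0,0],"claw":28}
    - {"delta_pos":[0,0,-0.065],"delta_rot":[0,0,0],"claw":28}
    - {"delta_pos":[0,0,-0.075],"delta_rot":[0,0,0],"claw":28}
    - {"delta_pos":[0,0,-0.075],"delta_rot":[0,0,0],"claw":28}
    - {"delta_pos":[0,0,-0.075],"delta_rot":[0,0,0],"claw":8}
    - {"delta_pos":[0,0,-0.075],"delta_rot":[0,0,0],"claw":8}
    - {"delta_pos":[0,0,-0.075],"delta_rot":[0,0,0],"claw":8}
    - {"delta_pos":[0,0,-0.075],"delta_rot":[0,0,0],"claw":8}
    - {"delta_pos":[0,0,-0.075],"delta_rot":[0,0,0],"claw":8}
  newtons: 20

```text
time: 3.42
eef_pos: [0.4227, -0.2467, 0.1502]
tcp_rot: [0.427, 0.564, -0.429, 0.561]
contact_force: [-5.0, 0.5, -0.5]
opening: 0.136
```

```bash
python3 - <<'E'
from h import *
st(); P=np.array([.464,-.236]); p=pose()[0]; r=p[:2]-P; print("r",np.linalg.norm(r),"ang",np.arctan2(r[1],r[0])+np.pi-.212)
r*=.044/np.linalg.norm(r)
for k in range(1,16):
    a=.1*k; q=np.array([[np.cos(a),-np.sin(a)],[np.sin(a),np.cos(a)]])@r+P-p[:2]; print(q.round(4),round(a/np.pi,3))
E
```

```text
time 3.4167
qpos [-0.7349 -0.0059  2.1101 -0.0027  1.0414 -1.0042]
dq [ 0.0013  0.0004  0.0005  0.0017 -0.0005  0.0002]
joint_efforts [ 1.17370e+00 -2.59630e+01 -2.79342e+01  6.30500e-01 -8.91900e-01
  1.50000e-02]
eef_pos [ 0.4227 -0.2467  0.1502]
tcp_rot [ 0.4273  0.5644 -0.4286  0.5614]
contact_force [-4.9584  0.542  -0.5415]
wrist_torque [0.0814 0.7315 0.0232]
opening 0.1359
r 0.042667627884048556 ang 0.041061087289876425
[ 0.     -0.0045] 0.032
[ 0.0017 -0.0086] 0.064
[ 0.0039 -0.0124] 0.095
[ 0.0064 -0.0161] 0.127
[ 0.0092 -0.0194] 0.159
[ 0.0124 -0.0225] 0.191
[ 0.0158 -0.0252] 0.223
[ 0.0195 -0.0276] 0.255
[ 0.0235 -0.0295] 0.286
[ 0.0276 -0.0311] 0.318
[ 0.0318 -0.0323] 0.35
[ 0.0361 -0.033 ] 0.382
[ 0.0405 -0.0333] 0.414
[ 0.0449 -0.0332] 0.446
[ 0.0493 -0.0326] 0.477
```

play_rows:
  targets:
    - {"delta_pos":[0,-0.0045,0],"delta_rot":[0,0,0.032],"claw":8}
    - {"delta_pos":[0.0017,-0.0086,0],"delta_rot":[0,0,0.064],"claw":8}
    - {"delta_pos":[0.0039,-0.0124,0],"delta_rot":[0,0,0.095],"claw":8}
    - {"delta_pos":[0.0064,-0.0161,0],"delta_rot":[0,0,0.127],"claw":8}
    - {"delta_pos":[0.0092,-0.0194,0],"delta_rot":[0,0,0.159],"claw":8}
    - {"delta_pos":[0.0124,-0.0225,0],"delta_rot":[0,0,0.191],"claw":8}
    - {"delta_pos":[0.0158,-0.0252,0],"delta_rot":[0,0,0.223],"claw":8}
    - {"delta_pos":[0.0195,-0.0276,0],"delta_rot":[0,0,0.255],"claw":8}
    - {"delta_pos":[0.0235,-0.0295,0],"delta_rot":[0,0,0.286],"claw":8}
    - {"delta_pos":[0.0276,-0.0311,0],"delta_rot":[0,0,0.318],"claw":8}
    - {"delta_pos":[0.0318,-0.0323,0],"delta_rot":[0,0,0.35],"claw":8}
    - {"delta_pos":[0.0361,-0.033,0],"delta_rot":[0,0,0.382],"claw":8}
    - {"delta_pos":[0.0405,-0.0333,0],"delta_rot":[0,0,0.414],"claw":8}
    - {"delta_pos":[0.0449,-0.0332,0],"delta_rot":[0,0,0.446],"claw":8}
    - {"delta_pos":[0.0493,-0.0326,0],"delta_rot":[0,0,0.477],"claw":8}
    - {"delta_pos":[0.0493,-0.0326,0],"delta_rot":[0,0,0.477],"claw":8}
    - {"delta_pos":[0.0493,-0.0326,0],"delta_rot":[0,0,0.477],"claw":8}
    - {"delta_pos":[0.0493,-0.0326,0],"delta_rot":[0,0,0.477],"claw":8}

```text
time: 4.92
eef_pos: [0.4724, -0.2791, 0.1503]
tcp_rot: [-0.071, 0.704, 0.068, 0.704]
contact_force: [1.9, 1.5, -3.7]
opening: 0.131
```

```bash
python3 - <<'E'
from h import *
p=pose()[0];P=np.array([.464,-.236]);r=p[:2]-P;print(np.linalg.norm(r),"ang",(np.arctan2(r[1],r[0])+np.pi-.212)%6.28,jaw(),ctrl.get_state()["qpos"])
h=np.array([.553,-.217])+.075*np.array([np.cos(.212),np.sin(.212)])
R=lambda t:h+(-.138*np.cos(t)+.043*np.sin(t))*np.array([np.cos(.212),np.sin(.212)])
print(h,R(0),d(*R(0),.21,.212))
E
```

```text
0.04389232000079073 ang 1.552245225115721 1.76665876003718 [-0.71734363  0.12239625  1.97467851 -0.00321999  1.04141016 -2.48237998]
[ 0.6263209  -0.20121883] [ 0.49141044 -0.23025618] (array([0.019 , 0.0488, 0.0597]), array([ 0.0012, -0.0009, -0.4949]))
```

play_rows:
  targets:
    - {"delta_pos":[0,0,0],"delta_rot":[0,0,0],"claw":22}
    - {"delta_pos":[0,0,0],"delta_rot":[0,0,0],"claw":22}
    - {"delta_pos":[0,0,0.02],"delta_rot":[0,0,0],"claw":22}
    - {"delta_pos":[0,0,0.05],"delta_rot":[0,0,0],"claw":22}
    - {"delta_pos":[0,0,0.065],"delta_rot":[0,0,0],"claw":30}
    - {"delta_pos":[0.019,0.049,0.065],"delta_rot":[0,0,-0.495],"claw":34}
    - {"delta_pos":[0.019,0.049,0.065],"delta_rot":[0,0,-0.495],"claw":34}
    - {"delta_pos":[0.019,0.049,0.065],"delta_rot":[0,0,-0.495],"claw":34}
    - {"delta_pos":[0.019,0.049,0.065],"delta_rot":[0,0,-0.495],"claw":34}
    - {"delta_pos":[0.019,0.049,0.065],"delta_rot":[0,0,-0.495],"claw":34}
    - {"delta_pos":[0.019,0.049,0.065],"delta_rot":[0,0,-0.495],"claw":34}
    - {"delta_pos":[0.019,0.049,0.065],"delta_rot":[0,0,-0.495],"claw":34}
    - {"delta_pos":[0.019,0.049,0.065],"delta_rot":[0,0,-0.495],"claw":34}
    - {"delta_pos":[0.019,0.049,0.065],"delta_rot":[0,0,-0.495],"claw":34}
    - {"delta_pos":[0.019,0.049,0.065],"delta_rot":[0,0,-0.495],"claw":34}
    - {"delta_pos":[0.019,0.049,0.065],"delta_rot":[0,0,-0.495],"claw":34}
    - {"delta_pos":[0.019,0.049,0.065],"delta_rot":[0,0,-0.495],"claw":34}
    - {"delta_pos":[0.019,0.049,0.065],"delta_rot":[0,0,-0.495],"claw":34}
    - {"delta_pos":[0.019,0.049,0.065],"delta_rot":[0,0,-0.495],"claw":34}

```text
time: 6.5
eef_pos: [0.4917, -0.2306, 0.2164]
tcp_rot: [0.444, 0.55, -0.446, 0.549]
contact_force: [0.6, -0.4, -0.3]
opening: 0.399
```

```bash
python3 - <<'E'
from h import *
print(pose()[0],jaw(),d(.4915,-.2297,.151,.212))
a=[]
im=ctrl.read_camera("scene");u,v=proj("scene",(.48,-.25,.15)).astype(int); a.append(cv2.resize(im[v-45:v+35,u-50:u+50],None,fx=7,fy=7,interpolation=cv2.INTER_CUBIC))
cv2.imwrite("pics/latch.png",np.hstack(a))
E
```

```text
[ 0.49171813 -0.23063778  0.21636671] 0.20974613642376644 (array([-0.0002,  0.0009, -0.0654]), array([ 0.0007, -0.0008,  0.0007]))
```

View pics/latch.png

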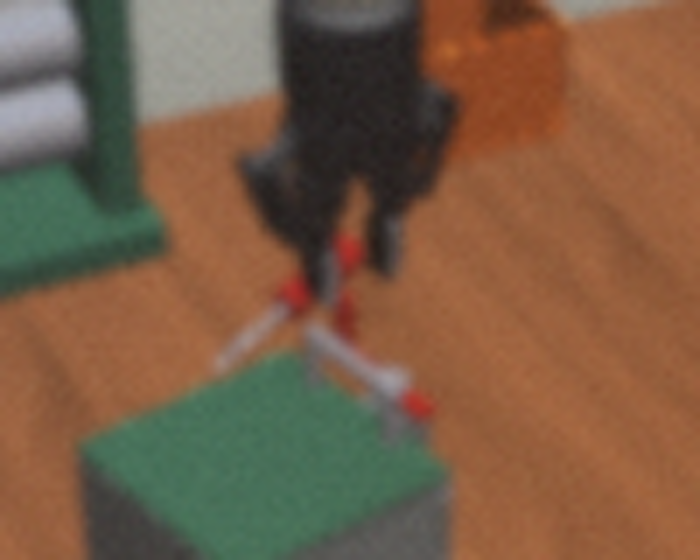

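The lever now lies along the cover edge, with its short end at (420,402) and its peg at (345,320), clear of the cover. Next I'll grip the handle.

play_rows:
  targets:
    - {"delta_pos":[0,0.001,-0.03],"delta_rot":[0,0,0],"claw":34}
    - {"delta_pos":[0,0.001,-0.05],"delta_rot":[0,0,0],"claw":34}
    - {"delta_pos":[0,0.001,-0.065],"delta_rot":[0,0,0],"claw":34}
    - {"delta_pos":[0,0.001,-0.065],"delta_rot":[0,0,0],"claw":34}
    - {"delta_pos":[0,0.001,-0.065],"delta_rot":[0,0,0],"claw":6}
    - {"delta_pos":[0,0.001,-0.065],"delta_rot":[0,0,0],"claw":6}
    - {"delta_pos":[0,0.001,-0.065],"delta_rot":[0,0,0],"claw":6}
    - {"delta_pos":[0,0.001,-0.065],"delta_rot":[0,0,0],"claw":6}
    - {"delta_pos":[0,0.001,-0.065],"delta_rot":[0,0,0],"claw":6}
  newtons: 30

```text
time: 7.3
eef_pos: [0.4925, -0.2301, 0.1527]
tcp_rot: [0.443, 0.55, -0.445, 0.551]
contact_force: [0.5, 0.3, 2.0]
opening: 0.108
```

```bash
python3 - <<'E'
from h import *
st(); 
for t in np.arange(.1,1.71,.1):
    f=lambda t:(-.138*np.cos(t)+.043*np.sin(t),.138*np.sin(t)+.043*np.cos(t))
    a=np.subtract(f(t),f(0)); print(round(t,2),np.round([a[0]*np.cos(.212),a[0]*np.sin(.212),a[1]],3).tolist())
E
```

```text
time 7.3
qpos [-0.6225  0.1088  1.9847 -0.0036  1.0462 -0.8334]
dq [ 0.0004 -0.0007 -0.0009 -0.      0.0003  0.0005]
joint_efforts [-1.16700e-01 -2.96435e+01 -2.51668e+01 -5.11000e-02  1.24500e-01
  2.74000e-02]
eef_pos [ 0.4925 -0.2301  0.1527]
tcp_rot [ 0.443   0.5495 -0.4452  0.551 ]
contact_force [0.4571 0.2615 1.977 ]
wrist_torque [ 0.0136 -0.1617  0.0348]
opening 0.1078
0.1 [0.005, 0.001, 0.014]
0.2 [0.011, 0.002, 0.027]
0.3 [0.018, 0.004, 0.039]
0.4 [0.027, 0.006, 0.05]
0.5 [0.037, 0.008, 0.061]
0.6 [0.047, 0.01, 0.07]
0.7 [0.059, 0.013, 0.079]
0.8 [0.071, 0.015, 0.086]
0.9 [0.084, 0.018, 0.092]
1.0 [0.097, 0.021, 0.096]
1.1 [0.111, 0.024, 0.099]
1.2 [0.125, 0.027, 0.101]
1.3 [0.139, 0.03, 0.101]
1.4 [0.153, 0.033, 0.1]
1.5 [0.167, 0.036, 0.098]
1.6 [0.181, 0.039, 0.094]
1.7 [0.194, 0.042, 0.088]
```

Opening 0.108, about 9.2 mm, so the bar is gripped. I'll open the cover along the arc to about 1.68 rad.

play_rows:
  targets:
    - {"delta_pos":[0.005,0.001,0.014],"delta_rot":[0,0,0],"claw":6}
    - {"delta_pos":[0.011,0.002,0.027],"delta_rot":[0,0,0],"claw":6}
    - {"delta_pos":[0.018,0.004,0.039],"delta_rot":[0,0,0],"claw":6}
    - {"delta_pos":[0.027,0.006,0.05],"delta_rot":[0,0,0],"claw":6}
    - {"delta_pos":[0.037,0.008,0.061],"delta_rot":[0,0,0],"claw":6}
    - {"delta_pos":[0.047,0.01,0.07],"delta_rot":[0,0,0],"claw":6}
    - {"delta_pos":[0.059,0.013,0.079],"delta_rot":[0,0,0],"claw":6}
    - {"delta_pos":[0.071,0.015,0.086],"delta_rot":[0,0,0],"claw":6}
    - {"delta_pos":[0.084,0.018,0.092],"delta_rot":[0,0,0],"claw":6}
    - {"delta_pos":[0.097,0.021,0.096],"delta_rot":[0,0,0],"claw":6}
    - {"delta_pos":[0.111,0.024,0.099],"delta_rot":[0,0,0],"claw":6}
    - {"delta_pos":[0.125,0.027,0.101],"delta_rot":[0,0,0],"claw":6}
    - {"delta_pos":[0.139,0.03,0.101],"delta_rot":[0,0,0],"claw":6}
    - {"delta_pos":[0.153,0.033,0.1],"delta_rot":[0,0,0],"claw":6}
    - {"delta_pos":[0.167,0.036,0.098],"delta_rot":[0,0,0],"claw":6}
    - {"delta_pos":[0.181,0.039,0.094],"delta_rot":[0,0,0],"claw":6}
    - {"delta_pos":[0.192,0.041,0.089],"delta_rot":[0,0,0],"claw":6}
    - {"delta_pos":[0.192,0.041,0.089],"delta_rot":[0,0,0],"claw":6}
    - {"delta_pos":[0.192,0.041,0.089],"delta_rot":[0,0,0],"claw":6}

```text
time: 8.88
eef_pos: [0.6861, -0.1882, 0.2437]
tcp_rot: [0.444, 0.549, -0.444, 0.552]
contact_force: [2.4, 3.3, 4.6]
opening: 0.103
```

play_rows:
  targets:
    - {"delta_pos":[0,0,0],"delta_rot":[0,0,0],"claw":22}
    - {"delta_pos":[0,0,0],"delta_rot":[0,0,0],"claw":22}
    - {"delta_pos":[0,0,0.02],"delta_rot":[0,0,0],"claw":22}
    - {"delta_pos":[0,0,0.05],"delta_rot":[0,0,0],"claw":22}
    - {"delta_pos":[0,0,0.08],"delta_rot":[0,0,0],"claw":22}
    - {"delta_pos":[0,0,0.08],"delta_rot":[0,0,0],"claw":48}
    - {"delta_pos":[-0.134,0.295,0.01],"delta_rot":[0,0,0.051],"claw":48}
    - {"delta_pos":[-0.134,0.295,0.01],"delta_rot":[0,0,0.051],"claw":48}
    - {"delta_pos":[-0.134,0.295,0.01],"delta_rot":[0,0,0.051],"claw":48}
    - {"delta_pos":[-0.134,0.295,0.01],"delta_rot":[0,0,0.051],"claw":48}
    - {"delta_pos":[-0.134,0.295,0.01],"delta_rot":[0,0,0.051],"claw":48}
    - {"delta_pos":[-0.134,0.295,0.01],"delta_rot":[0,0,0.051],"claw":48}
    - {"delta_pos":[-0.134,0.295,0.01],"delta_rot":[0,0,0.051],"claw":48}
    - {"delta_pos":[-0.134,0.295,0.01],"delta_rot":[0,0,0.051],"claw":48}
    - {"delta_pos":[-0.134,0.295,0.01],"delta_rot":[0,0,0.051],"claw":48}
    - {"delta_pos":[-0.134,0.295,0.01],"delta_rot":[0,0,0.051],"claw":48}
    - {"delta_pos":[-0.134,0.295,0.01],"delta_rot":[0,0,0.051],"claw":48}

```text
time: 10.3
eef_pos: [0.5521, 0.1062, 0.2537]
tcp_rot: [0.398, 0.582, -0.398, 0.586]
contact_force: [-0.9, -0.3, 1.0]
opening: 0.562
```

```bash
python3 - <<'E'
from h import *
print(pose()[0],jaw(),d(.5525,.1072,.097,.37))
im=ctrl.read_camera("top");cv2.imwrite("pics/top1.png",im);u,v=proj("top",(.553,-.217,.1)).astype(int)
x=im[v-28:v+42,u-35:u+35]; print("crop origin",u-35,v-28)
sc=ctrl.read_camera("scene"); a,b=proj("scene",(.56,.107,.13)).astype(int); y=sc[b-40:b+30,a-35:a+35]; print(a-35,b-40)
cv2.imwrite("pics/hub.png",np.hstack([cv2.resize(k,(560,560),interpolation=cv2.INTER_CUBIC)for k in(x,)]+[cv2.resize(y,(240,240)).repeat(1,0)[[min(i,239) for i in range(560)]]]))
E
```

```text
[0.5520567  0.10624483 0.25374287] 0.37393663307203406 (array([ 0.0004,  0.001 , -0.1567]), array([ 0.0011,  0.0016, -0.0013]))
crop origin 361 177
289 170
```

View pics/hub.png

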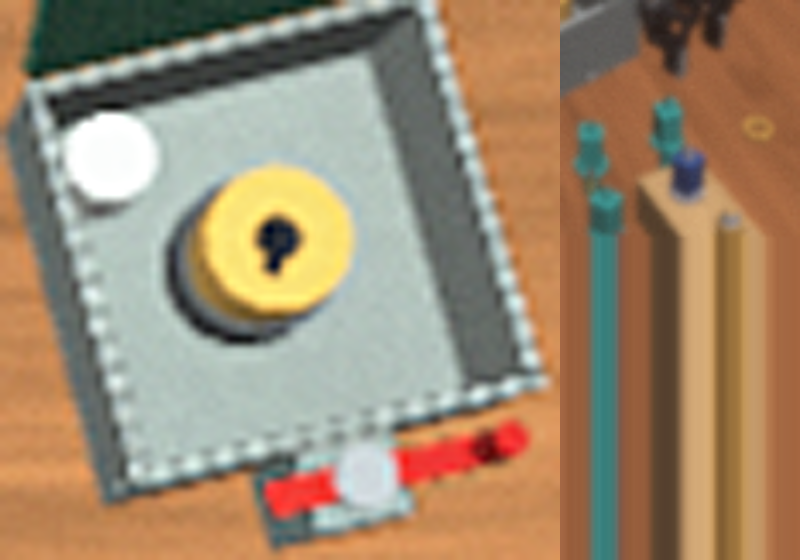

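The cover stands open and the keyway runs from the bore at (278,240) towards about (271,270). I'll do one sharper crop of the hub.

```bash
python3 - <<'E'
from h import *
f=lambda u,v,z=.088:ray("top",361+(u+.5)/8-.5,177+(v+.5)/8-.5,z)
c=f(279,240); print("hub",c,"mouth pred",proj("top",(.553,-.217,.088)))
k=f(271,270)-c; print("keyyaw",np.arctan2(-k[1],-k[0]))
im=cv2.imread("pics/top1.png"); print("crop",386,197)
cv2.imwrite("pics/key.png",cv2.resize(im[197:219,384:408],None,fx=25,fy=25,interpolation=cv2.INTER_CUBIC))
g=im[200:218,388:404].astype(float).sum(2); w=np.clip(300-g,0,None); ys,xs=np.mgrid[200:218,388:404]; print("dark centroid",(w*xs).sum()/w.sum(),(w*ys).sum()/w.sum())
E
```

```text
hub [ 0.55290414 -0.21732581  0.088     ] mouth pred [395.32225034 206.53323334]
keyyaw -0.31623241391294377
crop 386 197
dark centroid 394.7738331678252 208.43743793445879
```

View pics/key.png

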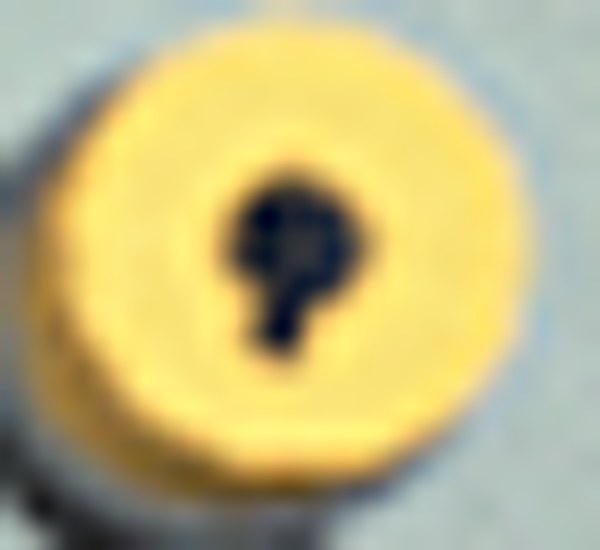

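play_rows:
  targets:
    - {"delta_pos":[0.0004,0.001,-0.04],"delta_rot":[0,0,0],"claw":48}
    - {"delta_pos":[0.0004,0.001,-0.08],"delta_rot":[0,0,0],"claw":48}
    - {"delta_pos":[0.0004,0.001,-0.11],"delta_rot":[0,0,0],"claw":48}
    - {"delta_pos":[0.0004,0.001,-0.13],"delta_rot":[0,0,0],"claw":48}
    - {"delta_pos":[0.0004,0.001,-0.145],"delta_rot":[0,0,0],"claw":48}
    - {"delta_pos":[0.0004,0.001,-0.154],"delta_rot":[0,0,0],"claw":48}
    - {"delta_pos":[0.0004,0.001,-0.154],"delta_rot":[0,0,0],"claw":48}
    - {"delta_pos":[0.0004,0.001,-0.154],"delta_rot":[0,0,0],"claw":48}

```text
time: 11.07
eef_pos: [0.5539, 0.1056, 0.1005]
tcp_rot: [0.4, 0.581, -0.399, 0.586]
contact_force: [0.6, 0.1, -0.2]
opening: 0.562
```

The enlarged crop shows the bore centre at (296,243) and the keyway tip at (275,345), so a key yaw of about -0.24. Now I'll grip the spindle.

play_rows:
  targets:
    - {"delta_pos":[-0.0012,0.0014,-0.0035],"delta_rot":[0,0,0],"claw":48}
    - {"delta_pos":[-0.0012,0.0014,-0.0035],"delta_rot":[0,0,0],"claw":48}
    - {"delta_pos":[-0.0012,0.0014,-0.0035],"delta_rot":[0,0,0],"claw":15}
    - {"delta_pos":[-0.0012,0.0014,-0.0035],"delta_rot":[0,0,0],"claw":15}
    - {"delta_pos":[-0.0012,0.0014,-0.0035],"delta_rot":[0,0,0],"claw":15}
    - {"delta_pos":[-0.0012,0.0014,-0.0035],"delta_rot":[0,0,0],"claw":15}
    - {"delta_pos":[-0.0012,0.0014,-0.0035],"delta_rot":[0,0,0],"claw":15}
    - {"delta_pos":[-0.0012,0.0014,-0.0035],"delta_rot":[0,0,0],"claw":15}
    - {"delta_pos":[-0.0012,0.0014,-0.0035],"delta_rot":[0,0,0],"claw":15}
  newtons: 60

```text
time: 11.82
eef_pos: [0.5534, 0.107, 0.098]
tcp_rot: [0.4, 0.581, -0.399, 0.586]
contact_force: [-0.8, -0.1, 5.5]
opening: 0.274
```

```bash
python3 - <<'E'
from h import *
st(); print(jaw())
E
```

```text
time 11.8167
qpos [ 0.0124  0.226   1.9655 -0.0039  0.9426 -0.3561]
dq [ 0.0008  0.0009  0.      0.     -0.      0.0013]
joint_efforts [-4.15000e-02 -3.05750e+01 -2.22868e+01 -2.50000e-03 -2.08800e-01
 -1.00000e-03]
eef_pos [0.5534 0.107  0.098 ]
tcp_rot [ 0.3999  0.5808 -0.3987  0.5864]
contact_force [-0.7549 -0.0886  5.5124]
wrist_torque [ 0.0351  0.1968 -0.0528]
opening 0.2737
0.3707188358061745
```

play_rows:
  targets:
    - {"delta_pos":[0,0,0.03],"delta_rot":[0,0,0],"claw":15}
    - {"delta_pos":[0,0,0.06],"delta_rot":[0,0,0],"claw":15}
    - {"delta_pos":[0,0,0.1],"delta_rot":[0,0,0],"claw":15}
    - {"delta_pos":[0,0,0.14],"delta_rot":[0,0,0],"claw":15}
    - {"delta_pos":[-0.0005,-0.1,0.14],"delta_rot":[0,0,-0.194],"claw":15}
    - {"delta_pos":[-0.0005,-0.2,0.14],"delta_rot":[0,0,-0.194],"claw":15}
    - {"delta_pos":[-0.0005,-0.25,0.14],"delta_rot":[0,0,-0.194],"claw":15}
    - {"delta_pos":[-0.0005,-0.28,0.14],"delta_rot":[0,0,-0.194],"claw":15}
    - {"delta_pos":[-0.0005,-0.324,0.14],"delta_rot":[0,0,-0.194],"claw":15}
    - {"delta_pos":[-0.0005,-0.324,0.14],"delta_rot":[0,0,-0.194],"claw":15}
    - {"delta_pos":[-0.0005,-0.324,0.14],"delta_rot":[0,0,-0.194],"claw":15}
    - {"delta_pos":[-0.0005,-0.324,0.14],"delta_rot":[0,0,-0.194],"claw":15}
    - {"delta_pos":[-0.0005,-0.324,0.14],"delta_rot":[0,0,-0.194],"claw":15}
    - {"delta_pos":[-0.0005,-0.324,0.14],"delta_rot":[0,0,-0.194],"claw":15}
    - {"delta_pos":[-0.0005,-0.324,0.14],"delta_rot":[0,0,-0.194],"claw":15}
    - {"delta_pos":[-0.0005,-0.324,0.14],"delta_rot":[0,0,-0.194],"claw":15}

```text
time: 13.15
eef_pos: [0.5525, -0.2154, 0.2368]
tcp_rot: [-0.555, -0.435, 0.556, -0.439]
contact_force: [-0.5, 0.3, -2.7]
opening: 0.271
```

```bash
python3 - <<'E'
from h import *
st(); print(jaw(),d(.5528,-.2172,.178,-.24))
a=[]
for n,p in(("scene",(.553,-.217,.19)),("top",(.553,-.217,.15))):
    im=ctrl.read_camera(n);u,v=proj(n,p).astype(int); a.append(cv2.resize(im[v-30:v+30,u-25:u+25],None,fx=8,fy=8,interpolation=cv2.INTER_CUBIC))
cv2.imwrite("pics/over.png",np.hstack(a))
E
```

```text
time 13.15
qpos [-0.5416  0.1221  1.8048 -0.0034  1.2098 -0.3029]
dq [ 0.0123 -0.0066 -0.0068 -0.0023 -0.0024 -0.0035]
joint_efforts [-5.83300e-01 -3.49205e+01 -3.01871e+01 -2.72000e-02 -2.21000e-02
  1.30000e-03]
eef_pos [ 0.5525 -0.2154  0.2368]
tcp_rot [-0.5553 -0.4352  0.5561 -0.4393]
contact_force [-0.4826  0.2738 -2.7174]
wrist_torque [-0.0179 -0.0274  0.0369]
opening 0.2712
-0.23744420167274913 (array([ 0.0003, -0.0018, -0.0588]), array([ 0.0017,  0.0008, -0.0008]))
```

View pics/over.png

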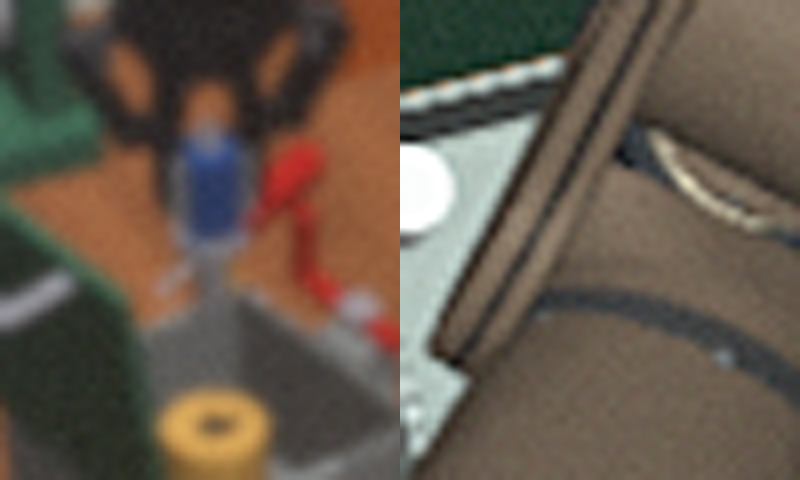

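The scene crop shows the spindle upright in the jaws at (212,190), in line with the hub bore at (213,425). I'll lower it.

play_rows:
  targets:
    - {"delta_pos":[0.0004,-0.0018,-0.03],"delta_rot":[0,0,0],"claw":15}
    - {"delta_pos":[0.0004,-0.0018,-0.055],"delta_rot":[0,0,0],"claw":15}
    - {"delta_pos":[0.0004,-0.0018,-0.065],"delta_rot":[0,0,0],"claw":15}
    - {"delta_pos":[0.0004,-0.0018,-0.067],"delta_rot":[0,0,0],"claw":15}
    - {"delta_pos":[0.0004,-0.0018,-0.07],"delta_rot":[0,0,0],"claw":15}
    - {"delta_pos":[0.0004,-0.0018,-0.072],"delta_rot":[0,0,0],"claw":15}
    - {"delta_pos":[0.0004,-0.0018,-0.074],"delta_rot":[0,0,0],"claw":15}
    - {"delta_pos":[0.0004,-0.0018,-0.075],"delta_rot":[0,0,0],"claw":15}
    - {"delta_pos":[0.0004,-0.0018,-0.075],"delta_rot":[0,0,0],"claw":15}

```text
time: 14.0
eef_pos: [0.5536, -0.2174, 0.1634]
tcp_rot: [-0.555, -0.434, 0.556, -0.44]
contact_force: [0.1, 1.0, -2.4]
opening: 0.27
```

```bash
python3 - <<'E'
from h import *
st(); print(jaw())
E
```

```text
time 14.0
qpos [-0.5433  0.2013  1.8576 -0.0039  1.0749 -0.3047]
dq [-0.0013 -0.0004  0.0003 -0.0011  0.0029 -0.0001]
joint_efforts [ 4.10000e-02 -3.65623e+01 -2.83776e+01  4.10000e-03 -4.68000e-02
  1.00000e-04]
eef_pos [ 0.5536 -0.2174  0.1634]
tcp_rot [-0.5554 -0.4345  0.5557 -0.4404]
contact_force [ 0.1173  1.0178 -2.3809]
wrist_torque [-0.0063  0.0382  0.0078]
opening 0.2698
-0.2367867658895362
```

play_rows:
  targets:
    - {"delta_pos":[0,0,-0.003],"delta_rot":[0,0,0],"claw":15}
    - {"delta_pos":[0,0,-0.005],"delta_rot":[0,0,0],"claw":15}
    - {"delta_pos":[0,0,-0.007],"delta_rot":[0,0,0],"claw":15}
    - {"delta_pos":[0,0,-0.009],"delta_rot":[0,0,0],"claw":15}
    - {"delta_pos":[0,0,-0.01],"delta_rot":[0,0,0],"claw":15}
    - {"delta_pos":[0,0,-0.011],"delta_rot":[0,0,0],"claw":15}
    - {"delta_pos":[0,0,-0.012],"delta_rot":[0,0,0],"claw":15}
    - {"delta_pos":[0,0,-0.012],"delta_rot":[0,0,0],"claw":15}

```text
time: 14.67
eef_pos: [0.5536, -0.2173, 0.1511]
tcp_rot: [-0.555, -0.435, 0.556, -0.44]
contact_force: [0.2, 1.7, -2.3]
opening: 0.272
```

The key height is below the hub face with no contact force, so it looks to be in the keyway. I'll continue.

play_rows:
  targets:
    - {"delta_pos":[0,0,-0.003],"delta_rot":[0,0,0],"claw":15}
    - {"delta_pos":[0,0,-0.005],"delta_rot":[0,0,0],"claw":15}
    - {"delta_pos":[0,0,-0.007],"delta_rot":[0,0,0],"claw":15}
    - {"delta_pos":[0,0,-0.009],"delta_rot":[0,0,0],"claw":15}
    - {"delta_pos":[0,0,-0.011],"delta_rot":[0,0,0],"claw":15}
    - {"delta_pos":[0,0,-0.012],"delta_rot":[0,0,0],"claw":15}
    - {"delta_pos":[0,0,-0.012],"delta_rot":[0,0,0],"claw":15}

```text
time: 15.25
eef_pos: [0.5535, -0.2172, 0.1387]
tcp_rot: [-0.555, -0.435, 0.556, -0.44]
contact_force: [-0.3, 0.3, -3.5]
opening: 0.27
```

Now to within about 2 mm of home (0.126), slowly.

play_rows:
  targets:
    - {"delta_pos":[0,0,-0.003],"delta_rot":[0,0,0],"claw":15}
    - {"delta_pos":[0,0,-0.005],"delta_rot":[0,0,0],"claw":15}
    - {"delta_pos":[0,0,-0.007],"delta_rot":[0,0,0],"claw":15}
    - {"delta_pos":[0,0,-0.009],"delta_rot":[0,0,0],"claw":15}
    - {"delta_pos":[0,0,-0.01],"delta_rot":[0,0,0],"claw":15}
    - {"delta_pos":[0,0,-0.011],"delta_rot":[0,0,0],"claw":15}
    - {"delta_pos":[0,0,-0.011],"delta_rot":[0,0,0],"claw":15}

```text
time: 15.83
eef_pos: [0.5534, -0.2172, 0.1274]
tcp_rot: [-0.555, -0.435, 0.556, -0.44]
contact_force: [1.0, -0.1, -3.0]
opening: 0.27
```

play_rows:
  targets:
    - {"delta_pos":[0,0,-0.001],"delta_rot":[0,0,0],"claw":15}
    - {"delta_pos":[0,0,-0.001],"delta_rot":[0,0,0],"claw":15}
    - {"delta_pos":[0,0,-0.001],"delta_rot":[0,0,0],"claw":15}

```text
time: 16.08
eef_pos: [0.5534, -0.2172, 0.1264]
tcp_rot: [-0.555, -0.435, 0.556, -0.44]
contact_force: [-0.6, -0.0, -2.3]
opening: 0.276
```

play_rows:
  targets:
    - {"delta_pos":[0,0,-0.001],"delta_rot":[0,0,0],"claw":15}
    - {"delta_pos":[0,0,-0.0015],"delta_rot":[0,0,0],"claw":15}
    - {"delta_pos":[0,0,-0.0015],"delta_rot":[0,0,0],"claw":15}
    - {"delta_pos":[0,0,-0.0015],"delta_rot":[0,0,0],"claw":15}
  newtons: 90

```text
time: 16.42
eef_pos: [0.5536, -0.2173, 0.1262]
tcp_rot: [-0.555, -0.435, 0.556, -0.44]
contact_force: [-2.4, 1.7, 5.2]
opening: 0.266
```

play_rows:
  targets:
    - {"delta_pos":[0,0,-0.002],"delta_rot":[0,0,0],"claw":15}
    - {"delta_pos":[0,0,-0.002],"delta_rot":[0,0,0],"claw":15}
    - {"delta_pos":[0,0,-0.002],"delta_rot":[0,0,0],"claw":15}
    - {"delta_pos":[0,0,-0.002],"delta_rot":[0,0,0],"claw":15}
    - {"delta_pos":[0,0,-0.002],"delta_rot":[0,0,0],"claw":15}
    - {"delta_pos":[0,0,-0.002],"delta_rot":[0,0,0],"claw":15}

```text
time: 16.92
eef_pos: [0.5536, -0.2173, 0.1262]
tcp_rot: [-0.555, -0.435, 0.556, -0.44]
contact_force: [-4.3, 2.6, 9.2]
opening: 0.269
```

```bash
python3 - <<'E'
from h import *
F=[]
for i in range(3):
    im=ctrl.read_camera("scene");F.append(ctrl.get_state()["contact_force"])
print(np.round(F,2)); st(); print(jaw())
a,b=proj("scene",(.6,-.2,.15)).astype(int); cv2.imwrite("pics/end.png",cv2.resize(im[b-38:b+38,a-50:a+50],None,fx=7,fy=7,interpolation=cv2.INTER_CUBIC))
E
```

```text
[[-5.22  3.23  8.61]
 [-5.02  2.19  8.32]
 [-5.12  2.18  9.17]]
time 17.0667
qpos [-0.5431  0.249   1.8767 -0.0042  1.01   -0.3044]
dq [-0.0007 -0.001  -0.0022  0.0015 -0.0016 -0.0015]
joint_efforts [-3.09900e-01 -3.15570e+01 -2.48903e+01  8.32000e-02 -1.54390e+00
 -2.40000e-03]
eef_pos [ 0.5536 -0.2173  0.1262]
tcp_rot [-0.555  -0.4351  0.5559 -0.4399]
contact_force [-5.1209  2.1836  9.1662]
wrist_torque [ 0.5106  0.9933 -0.0558]
opening 0.2695
-0.23646360589207077
```

View pics/end.png

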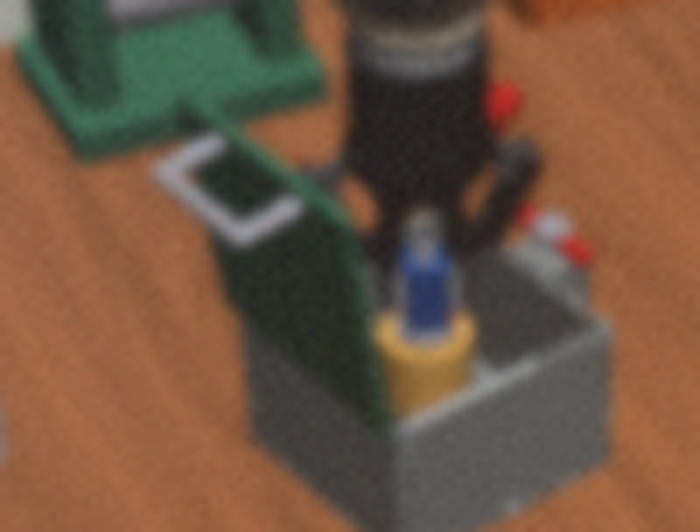

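The collar sits on the hub, with the blue boss at (428,290) and brass just below it. The cover stands open. I'll raise the push slightly.

play_rows:
  targets:
    - {"delta_pos":[0,0,-0.0024],"delta_rot":[0,0,0],"claw":15}
    - {"delta_pos":[0,0,-0.0024],"delta_rot":[0,0,0],"claw":15}
    - {"delta_pos":[0,0,-0.0024],"delta_rot":[0,0,0],"claw":15}
    - {"delta_pos":[0,0,-0.0024],"delta_rot":[0,0,0],"claw":15}
    - {"delta_pos":[0,0,-0.0024],"delta_rot":[0,0,0],"claw":15}
    - {"delta_pos":[0,0,-0.0024],"delta_rot":[0,0,0],"claw":15}

```text
time: 17.57
eef_pos: [0.5537, -0.2173, 0.1262]
tcp_rot: [-0.555, -0.435, 0.556, -0.44]
contact_force: [-5.3, 3.6, 10.9]
opening: 0.271
```

```bash
python3 - <<'E'
from h import *
F=[]
for i in range(6):
    ctrl.read_camera("scene");F.append(ctrl.get_state()["contact_force"])
print(np.round(F,2),np.mean(F,0)); print(pose()[0])
E
```

```text
[[-4.98  2.14  9.94]
 [-4.64  2.42 10.53]
 [-5.83  3.33 10.57]
 [-5.34  3.32 10.02]
 [-5.87  2.92 10.67]
 [-5.95  2.97 10.4 ]] [-5.43188198  2.84980304 10.35552347]
[ 0.55364028 -0.21728339  0.12616322]
```

```bash
python3 -c "
from h import *
print(ctrl.sign_off())"
```

```text
the job is handed in; nothing more can be done
None
```

The job is handed in at about 18 s on the robot's clock. The latch is aside, the cover is open, and the blue spindle is home in the hub, still gripped and pressed down.

- **Latch:** I swung the lever to about 1.55 rad by the gripper's position. A picture showed it lying along the box edge, clear of the cover.
- **Cover:** I opened it along the handle's arc to about 1.68 rad. The last picture shows it still standing open.
- **Spindle:** The keyway measured about -0.24 rad in the image. I turned the spindle to match, and the key went in without catching.
- **Seating:** Contact came with the TCP at 0.126 m, the height I worked out for the collar flush on the hub.
- **Push:** The wrist read about 10.4 N upward. Adding the spindle's weight of about 2.5 N, it presses on the hub with about 13 N.

No check failed. Two small things remain: a sideways load of about 6 N on the spindle, which I left, and keyway angle readings from two crops that differed by about 0.08 rad. I did not take a last close look at the bench, but every transfer over the rack and bench went well above the other tools.

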